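Set the misting selector and start it

TASK

On the misting controller, push the pointer of the selector round clockwise (seen from above) with a fingertip, click by click, until it rests in the click at the green marker, without running on past it. Then press the orange start button on the other box fully down and let it come back up. Only push, never pinch the pointer between the fingers, and leave the plant pot, the gravel jar and the moss glass where they stand.

Things in the scene. Friction and masses are not known exactly. Their poses are not given: they have to be found in the camera images.
- selector (a joint): Selector angle, rad; grows clockwise seen from above. Seven clicks, at rest within 0.05 rad of 0, 0.45, 0.90, 1.35, 1.80, 2.25, 2.70; stops just beyond both ends. Starts in the click at 0, 0.45 or 0.90. A spring resists each click for its first half (2 to 3 N at 35 mm from the axis), then the pointer snaps on into the next by itself. Stays in its click when let go; also turns back.
- pivot (a point): On the selector's vertical turning axis, level with the pointer's flat top, 83 mm above the table. x: along the pointer to its tip; z up. The pointer is a black bar 10 mm thick, upright flanks, from 83 down to 55 mm above the table, reaching 12 mm behind the axis and 50 mm ahead of it (white line on the tip half), on a hub 26 mm in diameter, hub top 61 mm up.
- dial_center (a point): Centre of the white round dial (148 mm diameter) under the selector, flush in the top of the grey misting controller, a box 170 x 170 mm and 50 mm high, fixed to the table. On the selector's axis, 50 mm above the table. x axis: towards the middle click (1.35) of the clicks; z up. The click at 2.70 has a red dot, those at 0, 0.45 and 0.90 black dots.
- pointer_tip (a point): Point in line with the pointer, 62 mm from the axis (12 mm beyond the bar's end), at the height of its top: it lies over the middle of a marker when the pointer rests at that marker. x axis: outwards along the pointer; y: to the left of it (counter-clockwise); z up.
- marker_green: Green disc, 14 mm diameter, 2 mm thick, fixed on the dial 62 mm from the selector's axis at the click at 1.35, 1.80 or 2.25 (a blue and a yellow disc sit at the other two). Origin: centre of its underside, 50 mm above the table.
- start_button_top (a point): Centre of the top of the round orange push button, 32 mm diameter, on a black housing on a grey box 90 x 90 x 40 mm that is fixed to the table; z up. It springs back when let go.
- start_button (a joint): How far the start button is pressed, in m: 0 up, 0.006 fully down (about 4 N).
- pot_center (a point): Centre, half-way up, of a loose terracotta pot (66 mm diameter, 60 mm high, with a succulent up to about 105 mm). Leave alone.
- jar_center (a point): Centre, half-way up, of a loose amber gravel jar with cork lid, 54 mm diameter, 75 mm high. Leave alone.
- moss_center (a point): Centre, half-way up, of a loose planting glass with moss, 60 mm diameter, 58 mm high. Leave alone.
Things that resemble listed ones, but are neither listed nor needed, are in the scene too. What is shaped like the part that bears selector but turquoise is not meant.

How it is judged (in metres and radians):
On the way, in this order (a step that is already met when the one before it is completed fails the run):
1. the pointer rests in the click at the green marker (horizontal distance between pointer_tip and marker_green below 0.008 m and velocity of joint selector between -0.1 and 0.1 rad/s), for 0.3 s.
2. the start button is pressed fully down (value of joint start_button above 0.0048 m), for 0.05 s.
At the end, for the whole second after the job is handed in: The pointer's line is within 8 mm of the green marker's centre, measured at the markers' circle (about 0.13 rad), the start button has been pressed at least 4.8 mm after that and is up again, and pot, jar and glass stand within 20 mm of where they were (horizontal distance between pointer_tip and marker_green below 0.008 m and value of joint start_button below 0.0015 m and distance of each of pot_center, jar_center, moss_center from where it was at the start of the episode below 0.02 m); the robot touches nothing.
It fails at once if the pointer runs past the green marker (by more than half a click) (y of marker_green in the frame of pointer_tip above 0.015 m).
It fails at once if the start button is pressed while the pointer is not at the green marker (value of joint start_button above 0.003 m and not (horizontal distance between pointer_tip and marker_green below 0.008 m)).
It fails at once if the pointer is pinched (the grasp point between the fingers lies within the pointer's bar) (x of the grasp point in the frame of pointer_tip between -0.074 and -0.01 m and y of the grasp point in the frame of pointer_tip between -0.004 and 0.004 m and z of the grasp point in the frame of pointer_tip below 0.01 m).
It fails at once if a bystander is moved by 20 mm, lifted or tipped (distance of any of pot_center, jar_center, moss_center from where it was at the start of the episode above 0.02 m or angle between any of pot_center, jar_center, moss_center's own z axis and vertical above 0.35 rad).
It also fails if it takes over 64 s, if anything falls off the work surface, if the arm or the gripper's body presses on something with over 40 N, if the wrist force passes 120 N, or if a joint passes its speed limit or range.

ROBOT

A 6-joint arm with a two-finger parallel gripper is mounted at the origin on the work surface. World frame = base frame: x ahead of the robot, y to its left, z up, the work surface at z = 0. Lengths are in mm, angles in rad, forces in N, time in s.
With the tool pointing down it reaches from about 350 to 950 mm from the base axis. Payload 17.4 kg.
Tool frame: the origin (TCP) lies on the centre line of the jaws, within the pads' length; the fingertips stand 8 mm ahead of it and the grasp point (between the pads) lies 11 mm behind it (manip.tips_ahead is the z of the fingertips in the tool frame, in mm); z points along the fingers, y is the direction in which the jaws open and shut (so a half turn about z gives the same grasp; the last joint's range is limited). The gripper opens to 93 mm and grips with 3 to 60 N. Pads are 15 mm wide; open, the fingers measure 128 mm over their backs; the gripper's body (75 mm by 188 mm) begins 65 mm behind the grasp point.
Start: joints at [1.177, 0.116, 1.442, -0, 1.584, -0.038], TCP at [235.138, 632.726, 226.646] pointing down, gripper open.
Joint ranges: [-2.83, 2.83], [-0.83, 2.19], [0.07, 2.5], [-1.14, 4.28], [0.01, 3], [-2.97, 2.97]. Speed limits (rad/s): [1.89, 1.89, 2.22, 3.14, 3.14, 3.14].

INTERFACE

Orientations are given as a rotation vector (axis times angle).
In Python, from cell import status, read_camera, camera_params, manip gives the robot as it stands.
- The arm moves only by the shell command python3 -m jog 'ROWS' [FORCE]. ROWS is JSON, a list of rows, each a list of 5 numbers: the closure in counts, from 0 (fully open) to 255 (shut), then the shift along the tool's x, y, z in cm, then the turn about the tool's z in rad. In form: [[hand, tx, ty, tz, yaw], ...]. A call has 1 to 12 rows; each row shifts and turns the commanded pose from where the row before left it, along the tool's axes as they then stand; what a row does not reach is not made up. A row lasts 1/12 s, in which the tool goes at most 41.7 mm and 7.16 degrees, less where a joint would pass 70% of its speed; a pose out of reach is approached as far as the arm can. A call with a gripper value outside its range is refused whole. The fingers move at their own pace and stop on an object; FORCE is the grip in N (left out, the last holds). Time passes only in rows, so rows that do not move let the fingers close. It gives the time, the measured TCP pose, the force and the opening at its end, in the units of the state.
- status.observe(): the state, without advancing time (a new reading comes with each control period).
- read_camera(name): name is "scene" or "top" or "wrist"; returns the picture (400x640x3 uint8, red, green, blue); there is no depth.
- camera_params(name): a dict with "fov_y" (degrees; the focal length in pixels is half the picture's height over the tangent of half this angle, whatever the lens; pixels are square), "cx", "cy" (the principal point, pixels), "R" (3x3) and "t" (3): a world point X has camera coordinates R X + t; the wrist camera has in their place "T_tool_cam" (4x4, takes a point from camera to tool coordinates, whose origin is the TCP and whose axes are the flange's). Camera axes: x right, y down, z forward; pixel columns grow to the right and rows downward; lengths in mm; the calibration is good to about 2 mm. A picture is of the moment at which its call begins: read the wrist's pose just before it. camera_params takes no time and is no camera call.
- manip.sign_off(): hands the job in, once; it reports no verdict.
The state is a dict: "time_s": time; "joint_pos": joint angles; "qvel": joint speeds; "effort": joint torques, N m; "tool_pos": TCP position; "eef_rot": TCP orientation; "wrist_force": force on the tool from outside, world axes, zero at the start; "torque": the same for the moment, N m; "opening": finger opening in mm.
Only numpy, scipy, OpenCV 4.12 (cv2) and the standard library are available. Lean on these libraries where they do the work, as an engineer would, in place of code of your own. Each camera call takes 0.05 s, during which the arm holds its last target.

## Working session

There is one attempt and no reset: what is moved stays moved. The work goes in short steps, Python scripts to look and compute and a shell command to move; the robot and the scene stay as the last step left them, time stands still between calls to the robot, and variables do not carry over. Pictures are saved under pics/ and viewed, and the job is handed in when it is done.

```bash
ls; mkdir -p pics; python3 - <<'E'
from cell import status, read_camera, camera_params, manip
import cv2
s=status.observe(); print({k:s[k] for k in('time_s','tool_pos','eef_rot','wrist_force','opening')}, manip.tips_ahead)
for n in('scene','top','wrist'):
    im=read_camera(n); cv2.imwrite(f'pics/{n}0.png',im[:,:,::-1])
    print(n,camera_params(n))
E
```

```text
pics
{'time_s': 0.0, 'tool_pos': array([235.06855518, 632.52984519, 225.90210816]), 'eef_rot': array([-5.55924025e-01, -3.09177957e+00,  1.78261556e-03]), 'wrist_force': array([-0.17858391,  0.44928569, -0.83702782]), 'opening': 93.1273506923769} 8.0
scene {'fov_y': 50.81342169229481, 'cx': 319.9813579892813, 'cy': 195.1016061082853, 'R': array([[ 0.84336011,  0.53707869,  0.01703522],
       [ 0.36033439, -0.54173662, -0.75939486],
       [-0.39862619,  0.64658171, -0.65040698]]), 't': array([-424.35836936, -120.78946646, 1317.57455666])}
top {'fov_y': 54.81357708053214, 'cx': 317.6614723936984, 'cy': 204.2313513821821, 'R': array([[ 2.35777203e-02, -9.99704839e-01,  5.85886582e-03],
       [-9.78496815e-01, -2.42779507e-02, -2.04828132e-01],
       [ 2.04909916e-01, -9.03501141e-04, -9.78780420e-01]]), 't': array([ -1.65064028, 510.90171829, 820.16596602])}
wrist {'fov_y': 65.3815963180815, 'cx': 318.28980953772225, 'cy': 195.75423597740726, 'T_tool_cam': array([[ 1.29447664e-04, -9.67867118e-01, -2.51462176e-01,
         7.01949025e+01],
       [ 9.99999893e-01,  1.35501012e-05,  4.62626047e-04,
        -3.91968401e-01],
       [-4.44353201e-04, -2.51462209e-01,  9.67867016e-01,
        -1.57766321e+02],
       [ 0.00000000e+00,  0.00000000e+00,  0.00000000e+00,
         1.00000000e+00]])}
```

View pics/scene0.png

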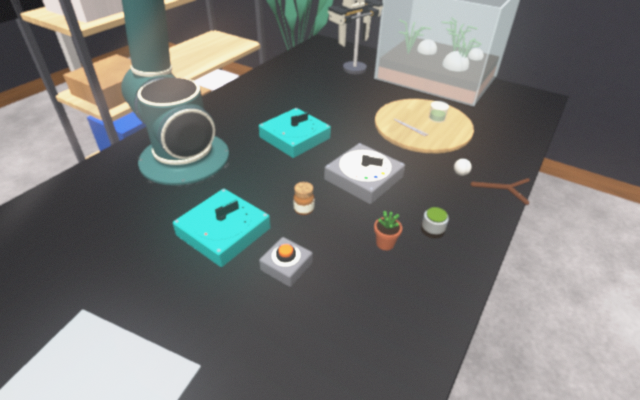

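View pics/top0.png

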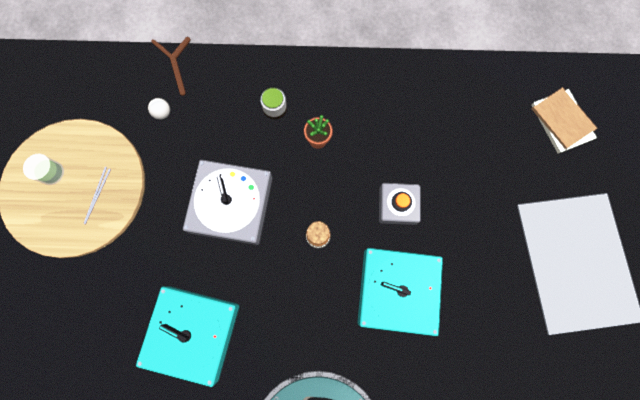

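View pics/wrist0.png

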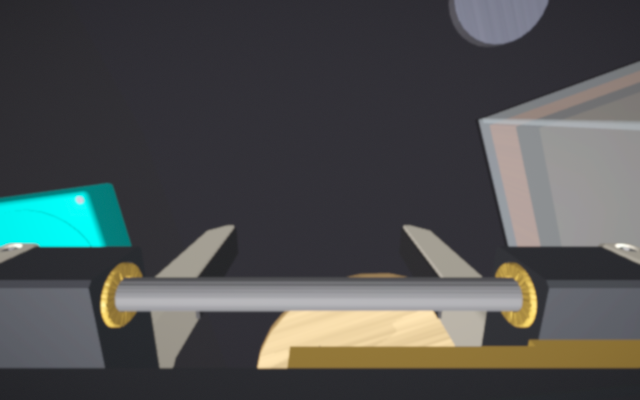

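The scene view shows the grey controller at about (365,172) and the button box at (286,258). In the top view the dial centre is at about (227,200), the button at (402,201), the pot at (318,130), the jar at (318,234) and the moss at (273,102). Next I'll zoom in and measure.

```bash
cat > h.py <<'E'
import numpy as np, cv2
from cell import status, read_camera, camera_params, manip
from scipy.spatial.transform import Rotation as Ro
def cam(n,s=None):
    p=camera_params(n); f=200/np.tan(np.radians(p['fov_y'])/2)
    if n=='wrist':
        T=np.array(p['T_tool_cam']); Rw=Ro.from_rotvec(s['eef_rot']).as_matrix()
        Rc=Rw@T[:3,:3]; c=Rw@T[:3,3]+s['tool_pos']
    else:
        R=np.array(p['R']); Rc=R.T; c=-R.T@np.array(p['t'])
    return f,p['cx'],p['cy'],Rc,c
def ray(C,u,v):
    f,cx,cy,Rc,c=C; d=Rc@np.array([(u-cx)/f,(v-cy)/f,1]); return c,d/np.linalg.norm(d)
def plane(C,u,v,z):
    c,d=ray(C,u,v); return c+d*(z-c[2])/d[2]
def tri(C1,p1,C2,p2):
    a,d=ray(C1,*p1); b,e=ray(C2,*p2)
    A=np.stack([d,-e],1); t=np.linalg.lstsq(A,b-a,rcond=None)[0]
    P=a+d*t[0];Q=b+e*t[1]; return (P+Q)/2,np.linalg.norm(P-Q)
def proj(C,X):
    f,cx,cy,Rc,c=C; q=Rc.T@(np.asarray(X)-c); return np.array([f*q[0]/q[2]+cx,f*q[1]/q[2]+cy])
E
python3 - <<'E'
import cv2
a=cv2.imread('pics/top0.png')[150:250,175:275]; cv2.imwrite('pics/z1.png',cv2.resize(a,(600,600),interpolation=cv2.INTER_CUBIC))
b=cv2.imread('pics/scene0.png')[140:200,320:410]; cv2.imwrite('pics/z2.png',cv2.resize(b,(800,533),interpolation=cv2.INTER_CUBIC))
E
```

```text
(no output)
```

View pics/z1.png

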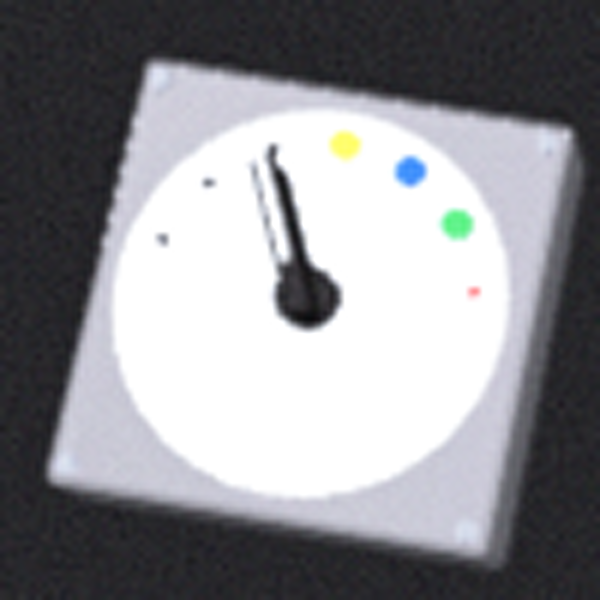

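View pics/z2.png

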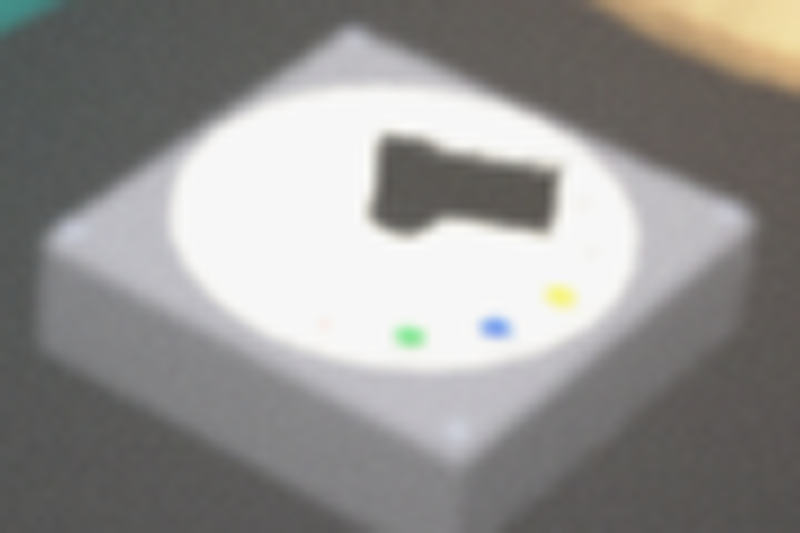

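In the zoom, the pointer sits in the third click: its black dot is at the tip. Going clockwise the markers are yellow (1.35), blue (1.80), green (2.25) and red (2.70). That means three clicks are needed. Next: measure everything.

```bash
cat > meas.py <<'E'
from h import *
top=cv2.cvtColor(cv2.imread('pics/top0.png'),cv2.COLOR_BGR2HSV); sc=cv2.cvtColor(cv2.imread('pics/scene0.png'),cv2.COLOR_BGR2HSV)
Ct=cam('top');Cs=cam('scene')
print('cams',Ct[4],Cs[4])
def cen(h,lo,hi,box):
    m=cv2.inRange(h,lo,hi); k=np.zeros_like(m); x0,y0,x1,y1=box; k[y0:y1,x0:x1]=255; m&=k
    n,l,st,c=cv2.connectedComponentsWithStats(m); i=1+np.argmax(st[1:,4]); return c[i],st[i]
R={}
for nm,lo,hi in [('green',(50,80,100),(80,255,255)),('blue',(100,80,100),(120,255,255)),('yellow',(22,60,100),(34,255,255))]:
    a,s1=cen(top,lo,hi,(190,160,270,240)); b,s2=cen(sc,lo,hi,(325,145,405,200)); 
    P,e=tri(Ct,a,Cs,b); R[nm]=plane(Ct,*a,52); print(nm,a,s1[4],b,s2[4],'tri',P.round(1),e.round(1),'plane top',R[nm].round(1),'plane scene',plane(Cs,*b,52).round(1))
# dial
a,s1=cen(top,(0,0,240),(180,60,255),(190,160,270,240))
m=cv2.inRange(top,(0,0,235),(180,70,255)); k=np.zeros_like(m);k[160:240,190:270]=1;m=m*k
cs,_=cv2.findContours(m,0,2);c=max(cs,key=cv2.contourArea);
pts=np.array([plane(Ct,*p[0],50)[:2] for p in cv2.convexHull(c)],np.float32)
(cx,cy),rr=cv2.minEnclosingCircle(pts); D=np.array([cx,cy]); print('dial',D,rr)
for n in R: v=R[n][:2]-D; print(n,np.linalg.norm(v),np.degrees(np.arctan2(v[1],v[0])))
g=[R[n][:2] for n in R]
for uv in [(175+163/6,150+238/6),(175+208/6,150+182/6),(175+273/6,150+148/6),(175+474/6,150+292/6)]:
    P=plane(Ct,*uv,50)[:2]; v=P-D; print('dot',P.round(1),np.linalg.norm(v),np.degrees(np.arctan2(v[1],v[0])))
a,s1=cen(top,(5,150,150),(20,255,255),(380,180,425,225)); b,s2=cen(sc,(5,150,150),(20,255,255),(265,235,310,280))
print('button',a,s1,b,s2,tri(Ct,a,Cs,b))
print('bbox', [plane(Ct,u,v,40).round(1) for u,v in [(384,184),(420,184),(420,222),(381,223)]])
for n,u,v,z in [('pot',318,135,30),('potrim',318,130,60),('jar',318,228,75),('moss',273,98,58),('succ',320,124,100)]: print(n,plane(Ct,u,v,z).round(1))
E
python3 meas.py
```

```text
cams [331.89448349  11.49451451 907.41910391] [ 926.63125381 -689.44185629  772.46183042]
green [250.9  186.95] 20 [365.5 177. ] 2 tri [547.9 164.4  50.1] 0.2 plane top [547.5 164.1  52. ] plane scene [548.9 162.   52. ]
blue [243. 178.] 21 [375.5 176.5] 4 tri [569.2 184.2  48.2] 0.2 plane top [568.2 183.5  52. ] plane scene [571.  179.6  52. ]
yellow [232.         173.78947368] 19 [382.83333333 172.83333333] 6 tri [578.8 210.4  48.4] 0.4 plane top [577.6 209.4  52. ] plane scene [580.7 206.1  52. ]
dial [517.21893311 218.70863342] 75.45953369140625
green 62.41075160720626 -60.95032340452056
blue 61.98002799436511 -34.60257321106904
yellow 61.11642175148914 -8.745699056903245
dot [538.8 275.3] 60.61532670245561 69.09962907672637
dot [561.3 260. ] 60.41870352529117 43.1323849946489
dot [575.4 236.2] 60.78267254236059 16.716858595559845
dot [520.7 155.8] 62.96799825571036 -86.79644408457922
button [401.72131148 200.18032787] [396 193  14  15  61] [285.36090226 250.52631579] [279 245  14  12 133] (array([ 524.46364855, -180.43715346,   52.62996048]), np.float64(1.3529862737427705))
bbox [array([ 565.4, -142.4,   40. ]), array([ 567.5, -226.2,   40. ]), array([ 477.9, -223.5,   40. ]), array([ 473.4, -134.5,   40. ])]
pot [686.4  13.9  30. ]
potrim [686.6  14.1  60. ]
jar [453.3   8.7  75. ]
moss [765.9 123.3  58. ]
succ [684.3   9.8 100. ]
```

```bash
python3 - <<'E'
import cv2
a=cv2.imread('pics/top0.png')[80:250,250:440]; cv2.imwrite('pics/z3.png',cv2.resize(a,(665,595),interpolation=cv2.INTER_CUBIC))
E
```

```text
(no output)
```

View pics/z3.png

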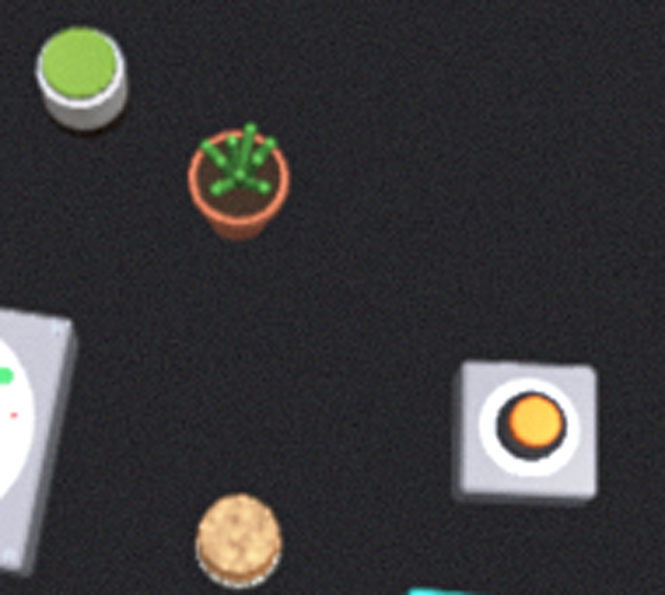

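All sizes agree with the description: marker radius about 62 mm, spacing about 25.8°, dial radius about 75 mm. The dial centre is near (517,219), the pointer's azimuth is about 17°, and green is at about −61°. I'll move above the controller, closing the gripper on the way, to look with the wrist camera.

```bash
python3 -m jog '[[255,-1.5,-1.1,0,0],[255,-3.1,-2.3,0,0],[255,-3.1,-2.3,0,0],[255,-3.1,-2.3,0,0],[255,-3.1,-2.3,0,0],[255,-3.1,-2.3,0,0],[255,-3.1,-2.3,0,0],[255,-3.1,-2.3,0,0],[255,-3.1,-2.3,0,0],[255,-3.1,-2.3,0,0],[255,-3.1,-2.3,0,0],[255,-3.1,-2.3,0,0]]' 10
```

```text
time_s: 1.15
tool_pos: [477.5, 259.5, 226.7]
eef_rot: [0.556, 3.092, 0.0]
wrist_force: [0.5, 0.5, 0.5]
opening: 17.8
```

```bash
python3 -m jog '[[255,-2.5,-1.9,0,0],[255,-2.5,-1.9,0,0],[255,-2.5,-1.9,0,0],[255,0,0,0,0.115],[255,0,0,0,0.115],[255,0,0,0,0.115],[255,0,0,0,0.115],[255,0,0,0,0.115],[255,0,0,0,0.115],[255,0,0,0,0.115],[255,0,0,0,0.115],[255,0,0,0,0]]'
python3 - <<'E'
from h import *
s=status.observe(); im=read_camera('wrist'); cv2.imwrite('pics/w1.png',im[:,:,::-1]); np.savez('w1.npz',eef_rot=s['eef_rot'],tool_pos=s['tool_pos']); print(s['tool_pos'],s['joint_pos'],s['opening'],s['wrist_force']); print(Ro.from_rotvec(s['eef_rot']).as_matrix().round(3))
E
```

```text
time_s: 2.15
tool_pos: [527.2, 181.7, 226.4]
eef_rot: [-1.878, -2.518, 0.0]
wrist_force: [0.2, 0.2, -0.2]
opening: 0.1
[527.24590294 181.66346144 226.41850136] [ 2.86061956e-01 -1.40277667e-01  1.69594895e+00  1.61809301e-05
  1.58627710e+00 -3.02830259e-03] 0.12231758292909002 [ 0.24853728  0.20273348 -0.21113037]
[[-0.285  0.959 -0.   ]
 [ 0.959  0.285 -0.   ]
 [ 0.    -0.    -1.   ]]
```

View pics/w1.png

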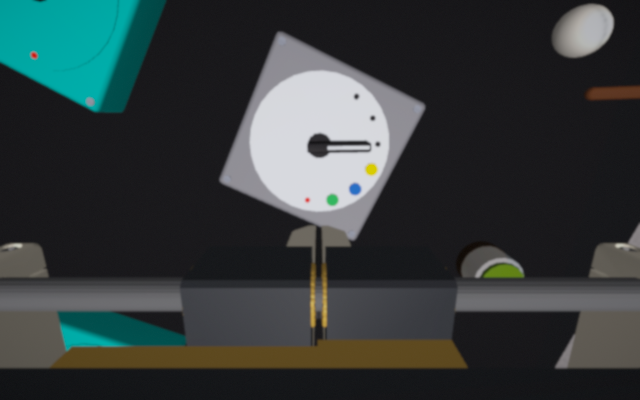

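The wrist view shows the dial centred at about (320,141), the pointer running from (308,146) to (372,147), the green disc at (333,200), and the shut fingertips at (319,228).

```bash
python3 - <<'E'
from h import *
s=np.load('w1.npz'); C=cam('wrist',s); Ct=cam('top'); im=cv2.imread('pics/w1.png'); h=cv2.cvtColor(im,cv2.COLOR_BGR2HSV)
box=np.zeros(im.shape[:2],np.uint8); box[60:222,230:420]=255
def cen(lo,hi):
    n,l,st,c=cv2.connectedComponentsWithStats(cv2.inRange(h,lo,hi)&box); i=1+np.argmax(st[1:,4]); return c[i],st[i,4]
tops={'green':(250.9,186.95),'blue':(243,178),'yellow':(232,173.8)}
M={}
for n,lo,hi in [('green',(45,80,60),(85,255,255)),('blue',(100,80,60),(120,255,255)),('yellow',(22,80,60),(34,255,255))]:
    a,k=cen(lo,hi); P,e=tri(C,a,Ct,tops[n]); M[n]=plane(C,*a,52)[:2]; print(n,a,k,P.round(1),e.round(2),M[n].round(1))
w=cv2.inRange(h,(0,0,195),(180,60,255))&box
cs,_=cv2.findContours(w,0,2); c=max(cs,key=cv2.contourArea); 
E=cv2.fitEllipse(cv2.convexHull(c)); print(E)
pts=np.array([plane(C,*p[0],50)[:2] for p in cv2.convexHull(c)],np.float32); (cx,cy),r=cv2.minEnclosingCircle(pts); D=np.array([cx,cy]); print('dial',D,r, plane(C,*E[0],50))
D2=plane(C,*E[0],50)[:2]
for n in M: v=M[n]-D2; print(n,np.linalg.norm(v).round(1),np.degrees(np.arctan2(v[1],v[0])).round(1))
for uv in [(356.5,96.5),(373,118),(377.5,144),(307.5,200)]:
    v=plane(C,*uv,50)[:2]-D2; print('dot',np.linalg.norm(v).round(1),np.degrees(np.arctan2(v[1],v[0])).round(1))
# pointer black
b=cv2.inRange(h,(0,0,0),(180,255,90))&box; b[:, :300]=0;b[:,378:]=0;b[:125]=0;b[170:]=0
cv2.imwrite('pics/w1z.png',cv2.resize(im[60:222,230:420],None,fx=4.2,fy=3.7,interpolation=cv2.INTER_CUBIC))
ys,xs=np.nonzero(b); print(xs.min(),xs.max(),ys.min(),ys.max())
for x in (335,345,355,365,369): print(x, np.nonzero(b[:,x])[0])
for uv in [(345,141.5),(345,152),(372,147),(308,147)]: print(uv,plane(C,*uv,83).round(1))
print('pivot proj',proj(C,[*D2,83]))
E
```

```text
green [332.03225806 199.5483871 ] 93 [547.8 164.8  49. ] 0.95 [547.  165.7]
blue [354.71153846 188.78846154] 104 [568.1 184.   50.3] 1.22 [567.2 184.5]
yellow [371.05309735 169.0619469 ] 113 [577.9 209.9  50. ] 0.53 [577.2 210.2]
((319.0274963378906, 140.6800994873047), (138.73326110839844, 140.34254455566406), 0.21142418682575226)
dial [516.09100342 219.1373291 ] 73.82472229003906 [514.91355794 223.02249031  50.        ]
green 65.7 -60.8
blue 65.0 -36.4
yellow 63.6 -11.6
dot 58.8 65.9
dot 60.8 39.1
dot 62.2 13.4
dot 66.4 -84.5
308 377 134 156
335 [142 143 144]
345 [142 143 144]
355 [142 143 144]
365 [142 143 144]
369 []
(345, 141.5) [538.1 231.8  83. ]
(345, 152) [541.2 222.3  83. ]
(372, 147) [564.5 234.3  83. ]
(308, 147) [505.7 216.7  83. ]
pivot proj [319.10265402 143.44131688]
```

View pics/w1z.png

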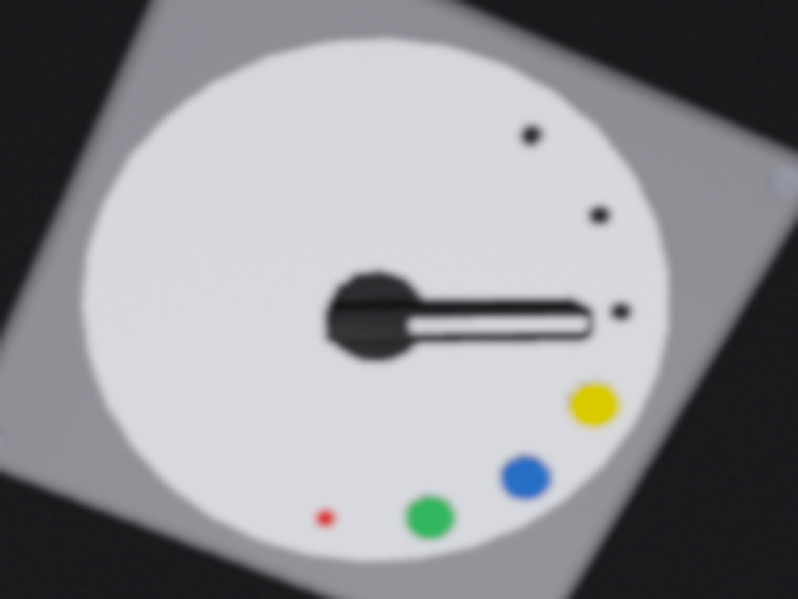

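Wrist and top views agree: pivot at about (516.4,219.2), pointer azimuth about 16.5°, green at about −60.8°. The tool is already aligned with the pointer (y along it, x towards the counter-clockwise side). I'll step behind the flank and go down until the tips are about 66 mm above the table.

```bash
python3 -m jog '[[255,3.1,1.8,0,0],[255,3.1,1.8,0,0],[255,0,0,2.5,0],[255,0,0,3.5,0],[255,0,0,3.5,0],[255,0,0,2.5,0],[255,0,0,1.7,0],[255,0,0,1.0,0],[255,0,0,0.5,0],[255,0,0,0,0]]'
python3 - <<'E'
from h import *
s=status.observe(); cv2.imwrite('pics/w2.png',read_camera('wrist')[:,:,::-1]); sc=read_camera('scene')[:,:,::-1][130:205,310:420]; cv2.imwrite('pics/s2.png',cv2.resize(sc,None,fx=7,fy=7,interpolation=cv2.INTER_CUBIC)); print(s['tool_pos'],s['wrist_force'])
E
```

```text
time_s: 3.03
tool_pos: [543.6, 251.4, 74.2]
eef_rot: [-1.868, -2.525, 0.001]
wrist_force: [-0.3, -0.3, -0.1]
opening: 0.3
[543.64543912 251.42380975  74.22442498] [-0.34284515 -0.27861453 -0.05611713]
```

View pics/w2.png

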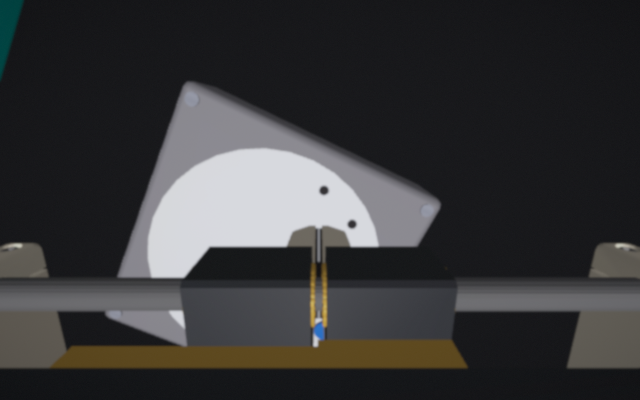

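View pics/s2.png

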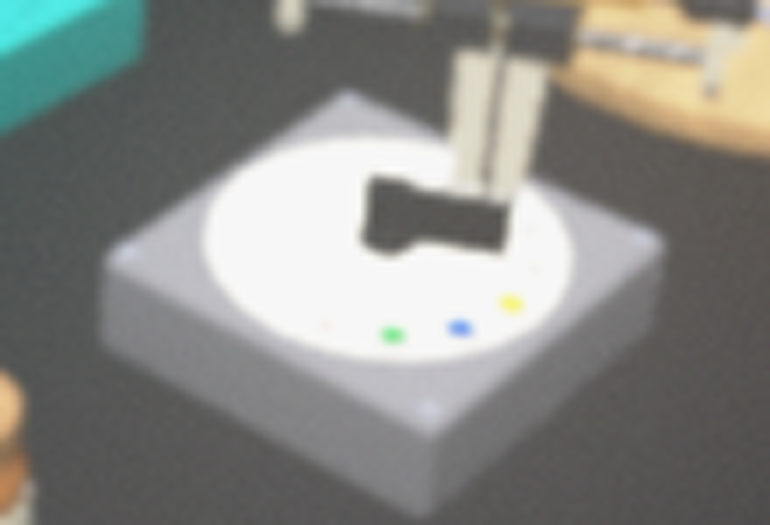

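The fingers stand behind the pointer's counter-clockwise flank with a gap of about 10 mm. I'll close the gap and start the first arc push in small steps about the pivot.

```bash
python3 -m jog '[[255,-0.4,0,0,0],[255,-0.4,0,0,0],[255,-0.1,0,0,0],[255,0,0,0,0]]'; python3 -m jog '[[255,-0.088,0.03,0,0.025],[255,-0.088,0.03,0,0.025],[255,-0.088,0.03,0,0.025],[255,-0.088,0.03,0,0.025],[255,-0.088,0.03,0,0.025],[255,0,0,0,0]]'
```

```text
time_s: 3.47
tool_pos: [546.9, 243.0, 75.6]
eef_rot: [1.871, 2.523, 0.003]
wrist_force: [-0.4, 2.7, 2.9]
opening: 0.5
time_s: 3.97
tool_pos: [548.8, 238.7, 74.4]
eef_rot: [-2.028, -2.399, 0.001]
wrist_force: [-0.4, 1.3, 0.8]
opening: 0.6
```

```bash
cat > look.py <<'E'
import sys
from h import *
n=sys.argv[1]
s=status.observe(); im=read_camera('scene')[:,:,::-1]; cv2.imwrite(f'pics/sf{n}.png',im); cv2.imwrite(f'pics/s{n}.png',cv2.resize(im[130:205,310:420],None,fx=7,fy=7,interpolation=cv2.INTER_CUBIC))
D=np.array([516.4,219.2]); R=Ro.from_rotvec(s['eef_rot']).as_matrix(); v=s['tool_pos'][:2]-D
az=np.arctan2(R[1,1],R[0,1]); print('t',s['time_s'],'face theta',0.9+np.radians(16.5)-az,'rel tool x,y',v@R[:2,0],v@R[:2,1],'z',s['tool_pos'][2],'F tool',R.T@s['wrist_force'])
E
python3 look.py 3; python3 -m jog '[[255,-0.088,0.03,0,0.025],[255,-0.088,0.03,0,0.025],[255,-0.088,0.03,0,0.025],[255,0,0,0,0]]'; python3 look.py 4
```

```text
t 3.9667 face theta 1.0205208417775287 rel tool x,y 13.836400641186714 35.235840970758765 z 74.44139081247037 F tool [ 1.39725608 -0.20510401 -0.82344358]
time_s: 4.35
tool_pos: [550.2, 236.2, 74.6]
eef_rot: [2.116, 2.322, -0.0]
wrist_force: [0.6, -0.3, -0.3]
opening: 0.4
t 4.35 face theta 1.0955948126223696 rel tool x,y 13.829844236524462 35.21985673986789 z 74.58167191034777 F tool [-0.31597738  0.59431917  0.30190328]
```

View pics/s4.png

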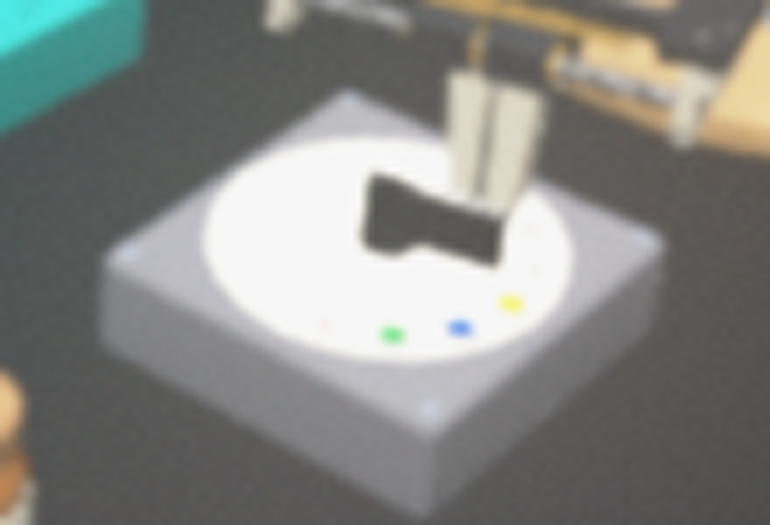

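The pointer has begun to turn: its tip moved from (505,250) to (500,265) in the zoom. I'll continue past half a click.

```bash
python3 -m jog '[[255,-0.088,0.03,0,0.025],[255,-0.088,0.03,0,0.025],[255,-0.088,0.03,0,0.025],[255,0,0,0,0],[255,0,0,0,0]]'; python3 look.py 5
```

```text
time_s: 4.82
tool_pos: [551.3, 233.8, 74.6]
eef_rot: [2.199, 2.243, -0.0]
wrist_force: [0.0, 0.0, -0.2]
opening: 0.4
t 4.8167 face theta 1.168172454421757 rel tool x,y 13.944432647412473 35.15467698051563 z 74.63513779504453 F tool [0.00943769 0.03991963 0.15988878]
```

View pics/s5.png

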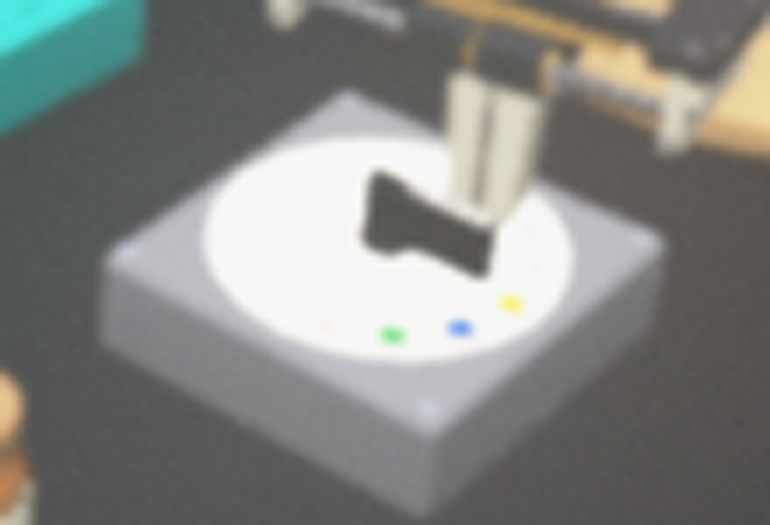

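It hasn't snapped over yet. I'll push a little more and compute the pointer angle from the scene view.

```bash
cat > pang.py <<'E'
from h import *
C=cam('scene'); D=np.array([516.4,219.2])
for th in [0.9,1.0,1.1,1.125,1.2,1.3,1.35,1.5,1.6,1.7,1.8,1.95,2.1,2.25]:
    a=np.radians(16.5)-(th-0.9); p=np.array([np.cos(a),np.sin(a)])
    q=proj(C,[*(D+50*p),83]); q2=proj(C,[*(D+50*p),55]); print(th,((q-[310,130])*7).round(),((q2-[310,130])*7).round())
E
python3 pang.py
python3 -m jog '[[255,-0.088,0.03,0,0.025],[255,-0.088,0.03,0,0.025],[255,0,0,0,0],[255,0,0,0,0]]'; python3 look.py 6
```

```text
0.9 [512. 191.] [504. 247.]
1.0 [509. 198.] [501. 254.]
1.1 [505. 204.] [497. 260.]
1.125 [504. 206.] [496. 262.]
1.2 [500. 210.] [492. 266.]
1.3 [494. 216.] [486. 272.]
1.35 [490. 219.] [483. 275.]
1.5 [478. 227.] [471. 283.]
1.6 [469. 231.] [462. 287.]
1.7 [459. 235.] [452. 291.]
1.8 [448. 238.] [441. 294.]
1.95 [430. 241.] [424. 297.]
2.1 [412. 242.] [406. 299.]
2.25 [393. 242.] [387. 299.]
time_s: 5.2
tool_pos: [551.9, 232.1, 74.6]
eef_rot: [-2.255, -2.188, 0.0]
wrist_force: [0.1, -0.1, 0.4]
opening: 0.6
t 5.2 face theta 1.2182712534790252 rel tool x,y 13.979278557300047 35.05819272471026 z 74.62725312083782 F tool [-0.1331565   0.09582028 -0.38727768]
```

View pics/s6.png

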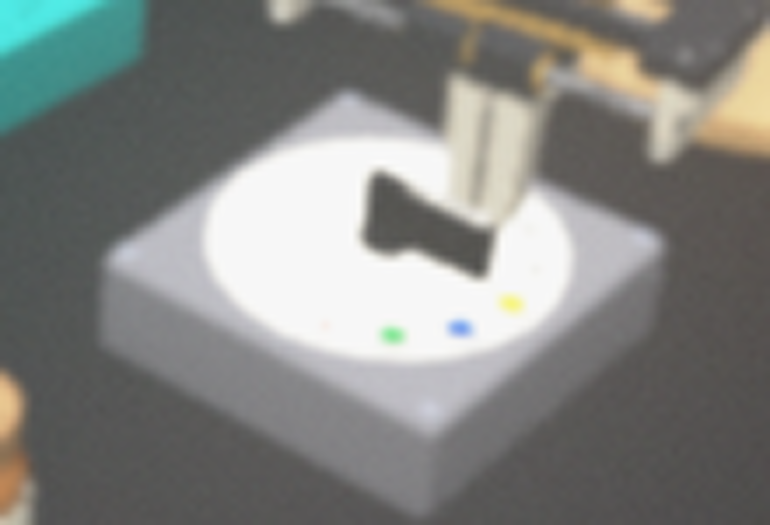

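The zoom tip at (487,275) means a pointer angle of about 1.34. Click one had already snapped (images 5 and 6 are identical) and the contact force is zero. Second click:

```bash
python3 -m jog '[[255,-0.106,0.036,0,0.03],[255,-0.106,0.036,0,0.03],[255,-0.106,0.036,0,0.03],[255,-0.106,0.036,0,0.03],[255,-0.106,0.036,0,0.03],[255,-0.106,0.036,0,0.03],[255,-0.106,0.036,0,0.03],[255,-0.106,0.036,0,0.03],[255,-0.106,0.036,0,0.03],[255,-0.106,0.036,0,0.03],[255,-0.106,0.036,0,0.03],[255,0,0,0,0]]'; python3 look.py 7;  python3 -m jog '[[255,-0.088,0.03,0,0.025],[255,-0.088,0.03,0,0.025],[255,-0.088,0.03,0,0.025],[255,0,0,0,0],[255,0,0,0,0]]'; python3 look.py 8
python3 -c "
import cv2,numpy as np
cv2.imwrite('pics/c78.png',np.vstack([cv2.imread('pics/s%d.png'%i)[130:380,150:620] for i in (7,8)]))"
```

```text
time_s: 6.25
tool_pos: [553.7, 220.0, 74.7]
eef_rot: [2.584, 1.786, 0.0]
wrist_force: [0.2, -0.5, -0.5]
opening: 0.4
t 6.25 face theta 1.549305631047433 rel tool x,y 13.909475756182802 34.61503215731344 z 74.70427217596763 F tool [-0.35307525  0.37871876  0.48470054]
time_s: 6.72
tool_pos: [553.5, 217.2, 74.7]
eef_rot: [-2.649, -1.69, 0.0]
wrist_force: [0.4, 0.6, -0.9]
opening: 0.6
t 6.7167 face theta 1.6230404982899937 rel tool x,y 13.799840247409056 34.48623712113432 z 74.66169342959932 F tool [0.69966812 0.1201096  0.86506731]
```

View pics/c78.png

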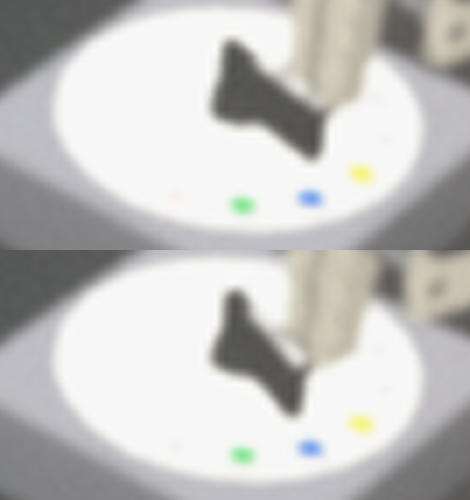

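The second click is done: the tip at about (442,295) means 1.80, and a gap to the finger is visible. Third click, to the green marker:

```bash
python3 -m jog '[[255,-0.106,0.036,0,0.03],[255,-0.106,0.036,0,0.03],[255,-0.106,0.036,0,0.03],[255,-0.106,0.036,0,0.03],[255,-0.106,0.036,0,0.03],[255,-0.106,0.036,0,0.03],[255,-0.106,0.036,0,0.03],[255,-0.106,0.036,0,0.03],[255,-0.106,0.036,0,0.03],[255,-0.106,0.036,0,0.03],[255,-0.106,0.036,0,0.03],[255,0,0,0,0]]'; python3 look.py 9;  python3 -m jog '[[255,-0.088,0.03,0,0.025],[255,-0.088,0.03,0,0.025],[255,-0.088,0.03,0,0.025],[255,-0.088,0.03,0,0.025],[255,-0.088,0.03,0,0.025],[255,0,0,0,0],[255,0,0,0,0]]'; python3 look.py 10
python3 -c "
import cv2,numpy as np
cv2.imwrite('pics/c910.png',np.vstack([cv2.imread('pics/s%d.png'%i)[130:380,150:620] for i in (9,10)]))"
```

```text
time_s: 7.77
tool_pos: [550.4, 205.3, 74.7]
eef_rot: [2.891, 1.23, 0.0]
wrist_force: [1.1, 0.6, 0.3]
opening: 0.6
t 7.7667 face theta 1.9541635516180014 rel tool x,y 13.600769809079873 34.13522884165085 z 74.69288809693137 F tool [ 1.20756699  0.40986066 -0.30113795]
time_s: 8.4
tool_pos: [548.2, 201.2, 74.6]
eef_rot: [-2.961, -1.049, 0.0]
wrist_force: [-0.3, -0.7, -0.2]
opening: 0.5
t 8.4 face theta 2.0780446090404894 rel tool x,y 13.378770079557562 33.95794661020205 z 74.64732109869945 F tool [-0.67058203  0.35960246  0.21192212]
```

View pics/c910.png

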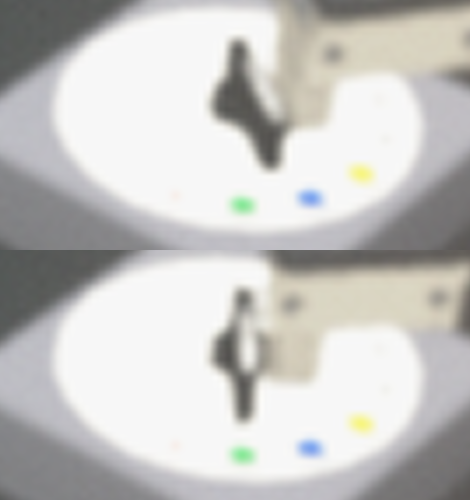

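The pointer now points at the green disc, with the finger clear of it. I'll back away, lift and check from above.

```bash
python3 -m jog '[[255,0.5,0,0,0],[255,1.0,0,0,0],[255,0,0,-1.5,0],[255,0,0,-3,0],[255,0,0,-3.5,0],[255,0,0,-3.5,0],[255,0,0,-3,0],[255,-3,-3,0,0],[255,-3,0,0,0],[255,-2,0,0,0],[255,0,0,0,0]]'
python3 - <<'E'
from h import *
s=status.observe(); im=read_camera('wrist'); cv2.imwrite('pics/w3.png',im[:,:,::-1]); np.savez('w3.npz',eef_rot=s['eef_rot'],tool_pos=s['tool_pos']); print(s['tool_pos'],s['joint_pos']); print(Ro.from_rotvec(s['eef_rot']).as_matrix().round(3))
cv2.imwrite('pics/t3.png',read_camera('top')[:,:,::-1])
E
```

```text
time_s: 9.37
tool_pos: [478.2, 182.9, 220.5]
eef_rot: [2.961, 1.049, 0.002]
wrist_force: [-0.6, -0.3, -0.6]
opening: 0.3
[478.23150548 182.899099   220.52926973] [ 3.15596146e-01 -2.43344901e-01  1.79396664e+00 -2.34620171e-04
  1.58984920e+00  1.20530584e+00]
[[ 0.777  0.63   0.001]
 [ 0.63  -0.777  0.   ]
 [ 0.001  0.001 -1.   ]]
```

View pics/w3.png

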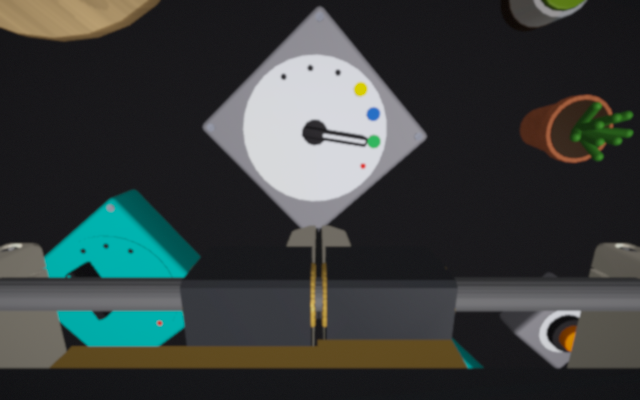

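View pics/t3.png

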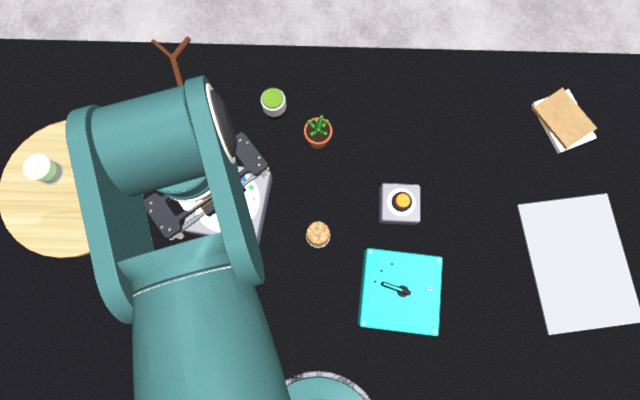

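Pointer confirmed: its white line runs from (315,133) to (367,142), straight at the green disc at (374,142). The pot, jar and glass are unmoved in the top view. On to the button.

```bash
python3 -m jog '[[255,-1,1.4,0,0],[255,-2.1,2.8,0,0],[255,-2.1,2.8,0,0],[255,-2.1,2.8,0,0],[255,-2.1,2.8,0,0],[255,-2.1,2.8,0,0],[255,-2.1,2.8,0,0],[255,-2.1,2.8,0,0],[255,-2.1,2.8,0,0],[255,-2.1,2.8,0,0],[255,-2.1,2.8,0,0],[255,-1.3,1.7,0,0]]';python3 -m jog '[[255,0,0,0,0],[255,0,0,0,0]]'
python3 - <<'E'
from h import *
s=status.observe(); im=read_camera('wrist'); cv2.imwrite('pics/w4.png',im[:,:,::-1]); np.savez('w4.npz',eef_rot=s['eef_rot'],tool_pos=s['tool_pos']); print(s['tool_pos'],s['joint_pos']); print(Ro.from_rotvec(s['eef_rot']).as_matrix().round(3))
E
```

```text
time_s: 10.47
tool_pos: [495.1, -207.8, 219.2]
eef_rot: [-2.962, -1.047, 0.001]
wrist_force: [0.3, 0.9, -0.5]
opening: 0.9
time_s: 10.63
tool_pos: [495.1, -205.7, 219.0]
eef_rot: [-2.961, -1.046, 0.001]
wrist_force: [0.1, 0.4, -0.1]
opening: 0.3
[ 495.06883793 -205.73956541  219.01316864] [-4.41553671e-01 -1.86201745e-01  1.74827158e+00  1.97645217e-04
  1.58079896e+00  4.50252929e-01]
[[ 0.778  0.628 -0.001]
 [ 0.628 -0.778  0.001]
 [-0.    -0.001 -1.   ]]
```

View pics/w4.png

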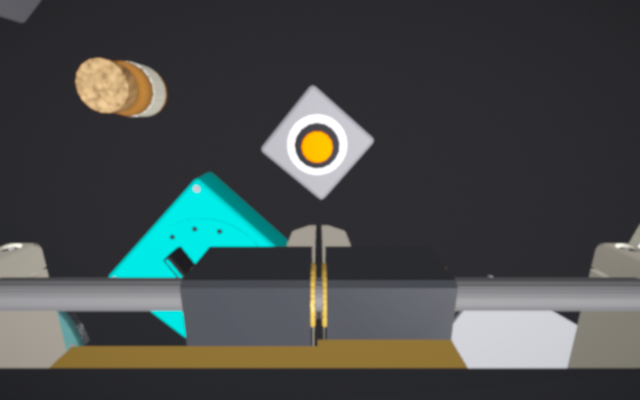

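```bash
python3 - <<'E'
from h import *
s=np.load('w4.npz'); C=cam('wrist',s); Ct=cam('top'); Cs=cam('scene'); im=cv2.imread('pics/w4.png'); h=cv2.cvtColor(im,cv2.COLOR_BGR2HSV)
m=cv2.inRange(h,(12,200,180),(26,255,255)); m[:,:280]=0;m[:,360:]=0;m[200:]=0
n,l,st,c=cv2.connectedComponentsWithStats(m);i=1+np.argmax(st[1:,4]); a=c[i]; print(a,st[i])
P,e=tri(C,a,Ct,(401.72,200.18)); print('wrist-top',P.round(1),e.round(2)); P2,e=tri(C,a,Cs,(285.4,250.5)); print('wrist-scene',P2.round(1),e.round(2))
x0=plane(C,st[i,0],a[1],P[2]);x1=plane(C,st[i,0]+st[i,2],a[1],P[2]); print('diam',np.linalg.norm(x1-x0))
for z in (50,60,70):
    B=plane(C,*a,z); R=Ro.from_rotvec(s['eef_rot']).as_matrix(); print(z,B.round(1),'top:',plane(Ct,401.72,200.18,z).round(1),'tool shift',(R.T@(B-s['tool_pos'])).round(1))
E
```

```text
[316.54237288 146.33246415] [301 131  32  32 767]
wrist-top [ 523.3 -179.4   58.5] 1.53
wrist-scene [ 522.8 -180.2   51.4] 1.06
diam 32.43132344514625
50 [ 522.3 -180.5   50. ] top: [ 525.6 -180.6   50. ] tool shift [ 37.1  -2.3 169. ]
60 [ 523.1 -180.    60. ] top: [ 523.3 -178.4   60. ] tool shift [ 38.   -2.3 159. ]
70 [ 523.9 -179.4   70. ] top: [ 521.1 -176.1   70. ] tool shift [ 39.   -2.2 149. ]
```

The button top is at about (523,−180,58), and its diameter of 32.4 mm matches the description. I'll centre over it and descend to just above.

```bash
python3 -m jog '[[255,1.9,-0.1,0,0],[255,1.9,-0.1,0,0],[255,0,0,2.5,0],[255,0,0,3.5,0],[255,0,0,3.5,0],[255,0,0,2.5,0],[255,0,0,1.5,0],[255,0,0,0.8,0],[255,0,0,0,0],[255,0,0,0,0]]'; python3 -m jog '[[255,0,0,0.15,0],[255,0,0,0.15,0],[255,0,0,0.15,0],[255,0,0,0,0]]'
python3 - <<'E'
from h import *
im=read_camera('scene')[:,:,::-1]; cv2.imwrite('pics/s11.png',cv2.resize(im[215:290,240:340],None,fx=7,fy=7,interpolation=cv2.INTER_CUBIC))
E
```

```text
time_s: 11.52
tool_pos: [523.1, -178.7, 77.4]
eef_rot: [2.961, 1.05, 0.001]
wrist_force: [0.7, -0.2, 1.5]
opening: 0.5
time_s: 11.85
tool_pos: [522.6, -179.3, 72.4]
eef_rot: [2.961, 1.049, 0.001]
wrist_force: [0.0, -0.4, 0.5]
opening: 0.9
```

View pics/s11.png

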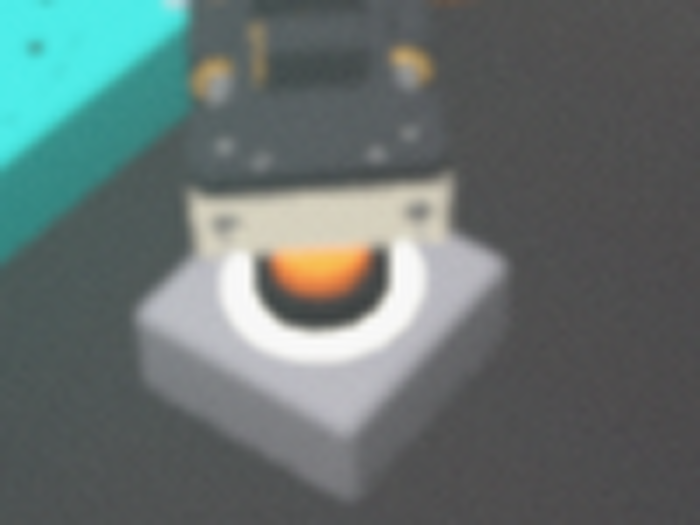

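The fingers are over the orange button with the tips at about 64 mm. Now I'll press slowly, watching the force.

```bash
python3 -m jog '[[255,0,0,0.2,0],[255,0,0,0.2,0],[255,0,0,0.2,0],[255,0,0,0,0]]'; python3 -m jog '[[255,0,0,0.2,0],[255,0,0,0,0]]'; python3 -m jog '[[255,0,0,0.2,0],[255,0,0,0,0],[255,0,0,0,0]]'
```

```text
time_s: 12.23
tool_pos: [522.6, -179.3, 66.0]
eef_rot: [2.961, 1.049, 0.0]
wrist_force: [1.3, -0.1, 2.3]
opening: 0.5
time_s: 12.4
tool_pos: [522.7, -179.3, 64.3]
eef_rot: [2.961, 1.049, 0.0]
wrist_force: [0.3, -0.5, 4.4]
opening: 0.7
time_s: 12.65
tool_pos: [522.8, -179.4, 63.9]
eef_rot: [2.961, 1.049, 0.001]
wrist_force: [-7.8, 2.9, 22.3]
opening: 0.7
```

The force rose smoothly to 4.4 N, then jumped to 22 N as motion stopped at 63.9 mm, so the button is at its end stop. Releasing upwards.

```bash
python3 -m jog '[[255,0,0,-0.3,0],[255,0,0,-0.8,0],[255,0,0,-2,0],[255,0,0,-3.5,0],[255,0,0,-3.5,0],[255,0,0,-3.5,0],[255,0,0,-2,0],[255,-2,0,0,0],[255,-2,0,0,0],[255,0,0,0,0],[255,0,0,0,0]]'
python3 - <<'E'
from h import *
s=status.observe(); print(s['wrist_force'],s['tool_pos'])
cv2.imwrite('pics/w5.png',read_camera('wrist')[:,:,::-1]); t=read_camera('top')[:,:,::-1]; cv2.imwrite('pics/t5.png',t)
sc=read_camera('scene')[:,:,::-1]; cv2.imwrite('pics/s12.png',sc)
t0=cv2.imread('pics/top0.png'); d=cv2.absdiff(t,t0).max(2)
for n,(x,y) in dict(pot=(318,130),jar=(318,234),moss=(273,102)).items(): print(n,(d[y-20:y+20,x-18:x+18]>60).sum())
cv2.imwrite('pics/zz.png',np.hstack([cv2.resize(t[150:250,175:275],(400,400),interpolation=2),cv2.resize(sc[140:200,330:390],(400,400),interpolation=2)]))
E
```

```text
time_s: 13.57
tool_pos: [491.0, -204.7, 218.3]
eef_rot: [-2.962, -1.047, -0.0]
wrist_force: [0.7, 1.5, 1.0]
opening: 0.8
[0.69126116 1.49755088 0.95561372] [ 491.00270535 -204.68734121  218.33144101]
pot 0
jar 0
moss 0
```

View pics/zz.png

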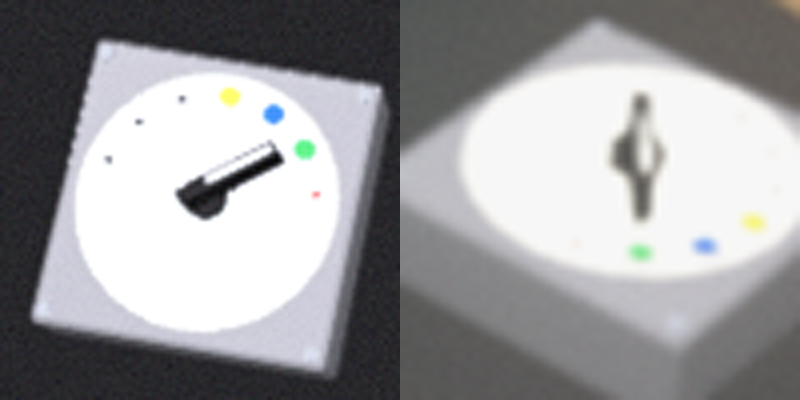

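View pics/s12.png

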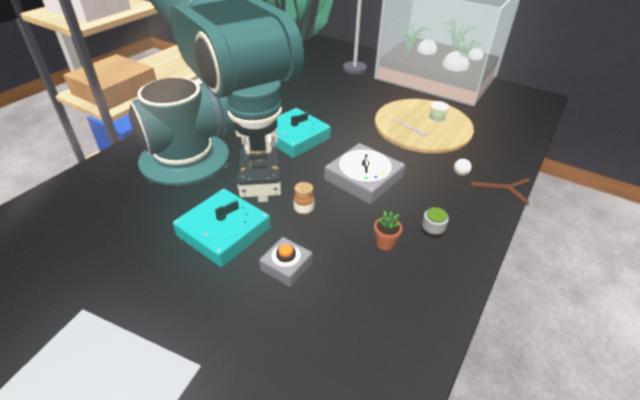

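View pics/w5.png

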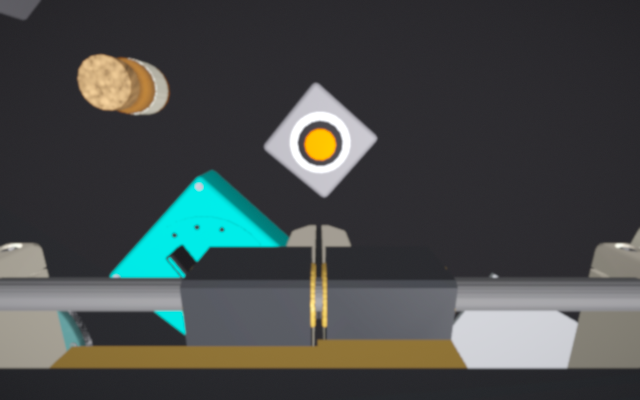

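The pointer points at green in both views, the button is up again and the bystanders are unchanged. One numeric check of the pointer angle, then I'll hand in.

```bash
python3 - <<'E'
from h import *
s=np.load('w3.npz'); C=cam('wrist',s); h=cv2.cvtColor(cv2.imread('pics/w3.png'),cv2.COLOR_BGR2HSV)
# white line inside black pointer: enclosed white component
m=cv2.inRange(h,(0,0,150),(180,70,255)); k=np.zeros_like(m);k[125:150,320:370]=255
n,l,st,c=cv2.connectedComponentsWithStats(m&k)
print(st[1:].tolist())
for i in range(1,n):
    if 30<st[i,4]<350 and st[i,1]>128 and st[i,1]+st[i,3]<149:
        ys,xs=np.nonzero(l==i); vx,vy,x,y=cv2.fitLine(np.stack([xs,ys],1).astype(np.float32),2,0,.01,.01).ravel()
        a=plane(C,x-20*vx,y-20*vy,83);b=plane(C,x+20*vx,y+20*vy,83); d=(b-a)[:2]; d/=np.linalg.norm(d)
        g=cv2.inRange(h,(45,80,60),(85,255,255)); g[:110]=0;g[170:]=0;g[:,355:]&=255;g[:,:355]=0;g[:,400:]=0
        gy,gx=np.nonzero(g); G=plane(C,gx.mean(),gy.mean(),52)[:2]; print('az',np.degrees(np.arctan2(d[1],d[0])),'green offset from line mm',np.cross(d,G-a[:2]),G)
E
python3 -c "
from cell import manip; print(manip.sign_off())"
```

```text
[[325, 125, 45, 13, 368], [323, 134, 43, 10, 181], [320, 141, 50, 9, 313]]
az -59.93738733162886 green offset from line mm 0.036556552451887825 [546.84102793 165.77139794]
the job is handed in; nothing more can be done
None<stdin>:12: DeprecationWarning: Arrays of 2-dimensional vectors are deprecated. Use arrays of 3-dimensional vectors instead. (deprecated in NumPy 2.0)
```

I did the whole task and handed it in at about 14 s of the 64 s allowed; signing off reported no verdict.

**Selector:** I pushed the pointer clockwise with the shut fingertips, one click at a time from 0.90 through 1.35 and 1.80 to 2.25, the click at the green marker. The last wrist check put the green marker within about 0.1 mm of the pointer's line, at an azimuth of −60°. The scene and top views agreed.

**Start button:** I pressed it until the force rose from 4.4 N to 22 N and the fingers stopped moving, so I took it to be at its end stop. I had no direct reading of how far the button travelled. It was up again in the last wrist picture.

**Pot, jar and glass:** the top view showed no changed pixels around any of them. The robot stands clear of everything.

**Disagreements:**
- **Button height:** the wrist and top views gave about 58 mm, but the pairs using the low-resolution scene camera gave 51 to 53 mm. The press suggested the top was nearer 62 mm.
- **Dial centre:** the wrist and top views differed by about 1 mm.

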